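# Pack the framed window in its storage case

## Task

Draw the glass window plate (the taller, glazed frame, not the shorter solid blank) up out of its leaning rack by its top edge and stand it upright in the guides of the storage case, setting it down gently rather than dropping it. Then swing the lid fully shut over it. Leave the blank in the rack and the other things on the bench where they are.

Things in the scene. Friction and masses are not known exactly. Their poses are not given: they have to be found in the camera images.
- rack: Fixed slotted rack, base 166 x 140 x 12 mm, origin on the bench near its middle, z up. Two channels (feet at x = -35 and +55, z = 30 mm) lean 30 deg from vertical, tops towards rack -x (to the robot's left). Each is 70 mm deep along its lean, slot 11 mm wide, open at the top; it holds the end 10 mm of a plate's width, the middle 80 mm is open. Rack yaw and which plate is in which channel vary.
- window: The plate to pack: glass pane in an aluminium frame, 8 mm thick (its x), 100 mm wide (y), 110 mm high (z), 0.13 to 0.25 kg. Origin: middle of its lower edge; z runs up the plate to the top edge at z = 110 mm. It starts in a rack channel, leaning 30 deg from vertical, top towards the robot's left; its z axis is the way to draw it out. The top 40 mm stand above the channel.
- blank: Solid aluminium plate 8 x 100 x 85 mm (x thickness, y width, z height), origin at the middle of its lower edge, z up the plate. It stands in the other channel and stays there.
- case: Fixed grey open case, outside 160 (x) x 122 (y) x 126 mm (z), walls 6, floor 8 mm. Origin on the bench under its middle; yaw varies; left or right of the rack. Lid hinged on the +y rim. In the middle, black guides on the two y walls (13 mm deep, 54 mm high plus a 15 mm flare) form a slot 14 mm wide in x, 110 mm long in y; 67 mm free to either side in x for fingers.
- berth (a point): Middle of the case's inner floor (8 mm above the bench): where the middle of the window's lower edge belongs, with the window's thickness along the case's x and its width along the case's y.
- hinge (a point): Middle of the lid's hinge line, on the +y rim of the case (y = +61, z = 126 mm in the case's frame); the hinge line runs along the case's x.
- case_lid (a joint): Lid angle: 0 = shut flat on the rim, 1.57 = upright, at most 1.95 rad. Plate 160 mm along the hinge, 122 mm from hinge to free edge, 8 mm thick (underside on the hinge line), with a 60 mm wide tab 15 mm beyond the free edge. Starts open at 1.6 to 1.9. Stiff hinge: stays at any angle; 3 to 5 N near the free edge moves it.
- lid_edge (a point): Middle of the lid's free edge, at half thickness, without the tab.
- jar: Sample jar with screw cap, 52 mm across, 65 mm high; origin at its underside. A bystander.
- tape_roll: Roll of tape lying flat, 104 x 102 x 25 mm; origin at its underside. A bystander.
Not all that is in view belongs to the job. What is shaped like the window but brown is not meant.

How it is judged:
By the outcome, as a careful person would: the job done as asked, in the order asked, and still so for the second after the job is handed in, with the robot touching nothing.
It also fails if it takes over 67 s, if anything falls off the work surface, if the arm or the gripper's body presses on something with over 40 N, if the wrist force passes 120 N, or if a joint passes its speed limit or range.

## Robot

A 6-joint arm with a two-finger parallel gripper is mounted at the origin on a cart in front of the work surface, level with it; the furniture and walls round the work are solid. World frame = base frame: x ahead of the robot, y to its left, z up, the work surface at z = 0. Lengths are in m, angles in rad, forces in N, time in s.
With the tool pointing down it reaches from about 0.225 to 0.875 m from the base axis. Payload 3.4 kg.
Tool frame: the origin (TCP) lies midway between the tips of the shut fingers; the grasp point (between the pads) lies 19 mm behind it; z points along the fingers, y is the line along which they close (so a half turn about z gives the same grasp; the last joint's range is limited). The gripper opens to 85 mm and grips with 20 to 120 N. Pads are 22 mm wide; open, the fingers measure 114 mm over their backs; the gripper's body (76 mm by 85 mm) begins 54 mm behind the grasp point. The pads swing forward as they close: fully open they stand 13 mm farther back than shut.
Start: joints at [-1.403, 0.276, 1.505, -0, 1.361, -0.121], TCP at [0.164, -0.551, 0.231] pointing down, gripper open.
Joint ranges: [-2.89, 2.89], [-0.75, 2.08], [0.22, 2.7], [-1.18, 4.32], [0.11, 2.71], [-2.7, 2.7]. Speed limits (rad/s): [2.57, 2.57, 3.14, 3.14, 3.14, 3.14].

## Interface

Orientations are given as a rotation vector (axis times angle).
In Python, from station import readout, read_camera, camera_info, workorder, outline_of gives the robot as it stands.
- The arm moves only by the shell command python3 -m handwheel 'ROWS'. ROWS is JSON, a list of rows, each a list of 3 entries, a list of its own where there are three numbers: the turn, a rotation vector about the world's x, y, z normalised to -1 to 1, where 1 is 0.1 rad, then the shift along the world's x, y, z normalised to -1 to 1, where 1 is 30 mm, then the closure, from -1 (fully open) to 1 (shut). A call has 1 to 20 rows; each row shifts and turns the commanded pose from where the row before left it; what a row does not reach is not made up. A row lasts 1/8 s, in which the tool goes at most 62.5 mm and 10.7 degrees, less where a joint would pass 70% of its speed; a pose out of reach is approached as far as the arm can. A call with a number of a shift or a turn outside -1 to 1 is refused whole. A call with a gripper value outside its range is refused whole. The fingers move at their own pace and stop on an object; the grip force is fixed at half the most. Time passes only in rows, so rows that do not move let the fingers close. It gives the time, the measured TCP pose, the force, the opening and the grip force at its end, in the units of the state.
- readout.get_state(): the state, without advancing time (a new reading comes with each control period).
- read_camera(name): name is "scene" or "top"; returns (picture, depth): 480x640x3 uint8, red, green, blue; 480x640 float32, m along the optical axis (not along the pixel's ray), 0 where there is no reading.
- camera_info(name): a dict with "vfov" (degrees; the focal length in pixels is half the picture's height over the tangent of half this angle, whatever the lens; pixels are square), "cx", "cy" (the principal point, pixels), "xyz" and "orientation" of the camera in the world. Camera axes: x right, y down, z forward; pixel columns grow to the right and rows downward; lengths in m; the calibration is good to about 2 mm. A picture is of the moment at which its call begins. camera_info takes no time and is no camera call.
- workorder.finish_job(): hands the job in; it is judged then, once.
Trained networks look in the newest picture that a camera, given by its name, has taken for a name from the list of things; names that differ only in an ending like _2 or _b are one class to them, and where a whole thing is asked for, a point or a joint stands for the part that bears it (a point fixed in the world has none). Each returns a list of dicts, best first, with "confidence" (0 to 1); they miss things now and then, are a little off and sometimes report something else, mostly with a low value. They report only what shows in the picture. A call takes as long as a camera call. They do not tell look-alikes from the thing itself.
- outline_of(camera, name): "pixels" (480x640 bool, what is visible of it) and "extent" ([centre column, centre row, width, height] in pixels, round what is visible of it).
The state is a dict: "time": time; "q": joint angles; "qvel": joint speeds; "joint_torque": joint torques, N m; "position": TCP position; "ee_rot": TCP orientation; "contact_force": force on the tool from outside, world axes, zero at the start; "moment": the same for the moment, N m; "gripper_width": opening from 0.0 (shut) to 1.0 (fully open); "finger_force": force on a finger pad.
Only numpy, scipy, OpenCV 4.12 (cv2) and the standard library are available. Lean on these libraries where they do the work, as an engineer would, in place of code of your own. Each camera call takes 0.05 s, during which the arm holds its last target. There are 200 camera calls.

## Working session

There is one attempt and no reset: what is moved stays moved. The work goes in short steps, Python scripts to look and compute and a shell command to move; the robot and the scene stay as the last step left them, time stands still between calls to the robot, and variables do not carry over. Pictures are saved under pics/ and viewed, at most 10 in all, crops included, and the job is handed in when it is done.

```bash
mkdir -p pics; ls; cat > h.py <<'E'
import numpy as np, cv2
from scipy.spatial.transform import Rotation as R
from station import readout, read_camera, camera_info, workorder, outline_of
def cam(n):
    c=camera_info(n); o=np.array(c["orientation"],float)
    if o.shape==(3,3): M=o
    elif o.size==3: M=R.from_rotvec(o).as_matrix()
    else: M=R.from_quat(o).as_matrix()
    return c,M,240/np.tan(np.radians(c["vfov"])/2),np.array(c["xyz"])
def cloud(n,d):
    c,M,f,t=cam(n); v,u=np.mgrid[:480,:640]
    p=np.stack([(u-c["cx"])/f*d,(v-c["cy"])/f*d,d],-1)
    return p@M.T+t
E
python3 - <<'E'
from h import *
s=readout.get_state(); print({k:np.round(v,3).tolist() for k,v in s.items()})
for n in("scene","top"):
    print(camera_info(n)); im,d=read_camera(n); cv2.imwrite(f"pics/{n}0.png",im[:,:,::-1]); np.savez(f"{n}0.npz",im=im,d=d)
    P=cloud(n,d)
    for o in("rack","window","blank","case","case_lid","jar","tape_roll"):
        for r in outline_of(n,o)[:3]:
            m=r["pixels"]&(d>0); q=P[m]
            print(n,o,round(r["confidence"],2),np.round(r["extent"]),np.round(np.median(q,0),3) if len(q) else None, np.round(np.percentile(q,[2,98],axis=0),3).tolist() if len(q) else None)
E
```

```text
pics
{'time': 0.0, 'q': [-1.403, 0.277, 1.506, -0.0, 1.361, -0.121], 'qvel': [-0.002, 0.0, -0.0, 0.001, -0.002, 0.002], 'joint_torque': [-0.0, -41.678, -24.581, -0.0, 0.011, -0.0], 'position': [0.164, -0.551, 0.23], 'ee_rot': [-3.107, -0.452, 0.0], 'contact_force': [0.181, -0.699, 0.35], 'moment': [-0.018, 0.03, -0.004], 'finger_force': 0.0, 'gripper_width': 1.003}
{'vfov': 46.63105446421126, 'cx': 324.60440038556777, 'cy': 241.27857003181563, 'xyz': array([0.13220391, 0.94928106, 1.24426239]), 'orientation': array([-0.67254948,  2.72802022, -1.02911088])}
scene rack 0.84 [342. 270.  72.  64.] [0.503 0.064 0.014] [[0.446, 0.007, 0.005], [0.578, 0.143, 0.094]]
scene window 0.6 [328. 270.  38.  20.] [0.519 0.151 0.118] [[0.465, 0.103, 0.03], [0.567, 0.16, 0.13]]
scene blank 0.77 [343. 251.  30.  15.] [0.515 0.051 0.097] [[0.468, 0.023, 0.044], [0.555, 0.059, 0.108]]
scene case 0.83 [401. 181.  68.  70.] [ 0.477 -0.242  0.112] [[0.41, -0.364, 0.002], [0.568, -0.206, 0.252]]
scene case_lid 0.22 [401. 181.  67.  75.] [ 0.477 -0.242  0.112] [[0.41, -0.365, 0.002], [0.569, -0.206, 0.252]]
s
[... 665 characters left out ...]
302 0.008] [[0.422, 0.25, -0.001], [0.516, 0.355, 0.016]]
top blank 0.94 [311. 260.  16.  26.] [0.516 0.033 0.08 ] [[0.472, 0.008, 0.034], [0.558, 0.054, 0.109]]
top blank 0.43 [406. 264.   6.  61.] [ 0.488 -0.215  0.239] [[0.415, -0.239, 0.153], [0.562, -0.205, 0.263]]
top case_lid 0.6 [404. 263.  10.  57.] [ 0.489 -0.215  0.239] [[0.415, -0.239, 0.153], [0.565, -0.205, 0.263]]
top jar 0.78 [366. 205.  14.  19.] [ 0.68  -0.127  0.064] [[0.659, -0.152, -0.0], [0.708, -0.103, 0.073]]
top jar 0.45 [427. 266.  54.  70.] [ 0.492 -0.316  0.016] [[0.41, -0.367, -0.0], [0.568, -0.209, 0.257]]
top tape_roll 0.94 [172. 243.  35.  33.] [0.563 0.481 0.024] [[0.516, 0.433, -0.001], [0.611, 0.53, 0.033]]
```

```bash
python3 - <<'E'
from h import *
a=cv2.imread("pics/scene0.png")[120:345,230:470]; b=cv2.imread("pics/top0.png")[170:320,200:480]
cv2.imwrite("pics/sc.png",cv2.resize(a,None,fx=2.6,fy=2.6,interpolation=cv2.INTER_CUBIC))
cv2.imwrite("pics/tc.png",cv2.resize(b,None,fx=2.8,fy=2.8,interpolation=cv2.INTER_CUBIC))
E
```

```text
(no output)
```

View pics/sc.png

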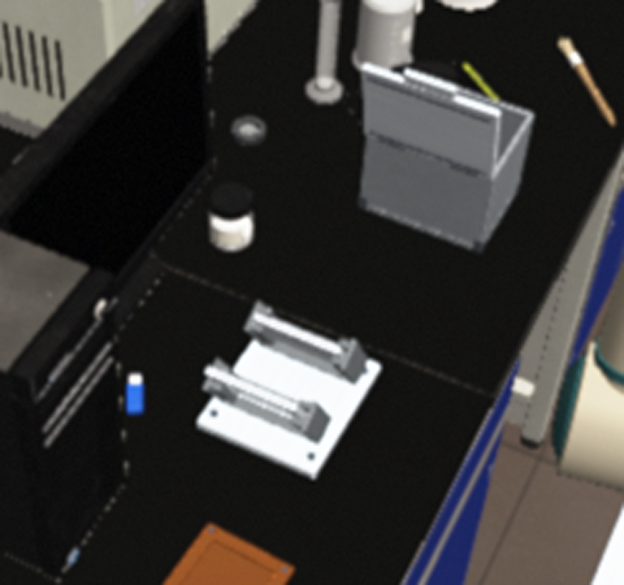

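View pics/tc.png

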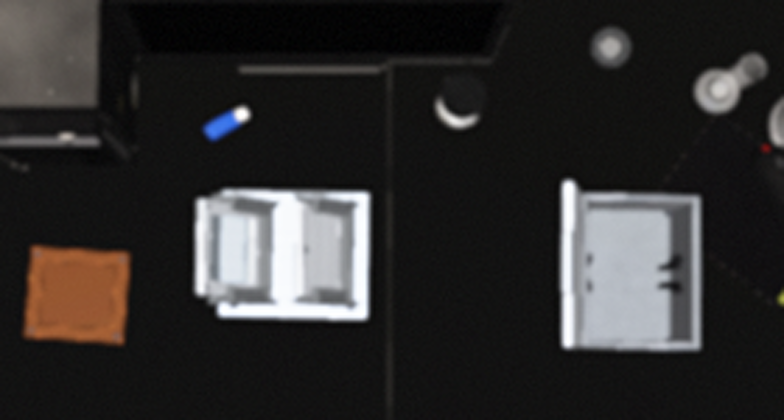

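The scene view shows the rack mid-bench with two leaning plates. The window is in the left channel, the blank in the right one, and the brown decoy lies at the bottom. The open case with its lid on the near-left wall is at upper right. The top view agrees: window top edge at about column 284, row 256, and case at about column 427, row 266 with the lid on its +y (left) side. Next I'll take precise measurements.

```bash
python3 - <<'E'
from h import *
D={n:np.load(n+"0.npz")["d"] for n in("scene","top")}
P={n:cloud(n,D[n]) for n in D}
def sel(n,lo,hi): 
    p=P[n]; m=(D[n]>0)&np.all((p>lo)&(p<hi),-1); return p[m]
def rect(q,t):
    (c,s,a)=cv2.minAreaRect(q[:,:2].astype(np.float32)); print(t,len(q),"c",np.round(c,4),"size",np.round(s,3),"ang",round(a,1),"z",np.round(np.median(q[:,2]),4))
for n in P:
    rect(sel(n,[.40,-.05,.006],[.62,.2,.020]),n+" rackbase")
    rect(sel(n,[.43,.08,.112],[.60,.2,.14]),n+" wintop")
    rect(sel(n,[.43,-.02,.09],[.60,.075,.12]),n+" blanktop")
    rect(sel(n,[.38,-.42,.119],[.60,-.19,.132]),n+" rim")
    rect(sel(n,[.38,-.42,.01],[.60,-.19,.3]),n+" caseall")
    L=sel(n,[.38,-.30,.150],[.60,-.15,.245]); 
    if len(L)>30:
        c=np.median(L,0); w=np.linalg.svd(L-c,full_matrices=False)[2][2]; print(n,"lid plane",np.round(c,4),np.round(w,3))
    q=sel(n,[.38,-.30,.2],[.60,-.15,.3]); print("lid top z",np.round(np.percentile(q,[1,50,99],axis=0),4).tolist())
    W=sel(n,[.48,.08,.05],[.55,.17,.14]); c=np.median(W,0); w=np.linalg.svd(W-c,full_matrices=False)[2]; print("win pts",len(W),np.round(c,3),np.round(w,3).tolist())
# top-edge profile of window vs x
for n in P:
    q=sel(n,[.46,.09,.10],[.57,.2,.14])
    for x in np.arange(.465,.566,.02):
        k=q[abs(q[:,0]-x)<.008]
        if len(k): print(n,round(x,3),len(k),np.round(k[k[:,2]>k[:,2].max()-.006].mean(0),4), "ymax",k[:,1].max().round(4))
    q=sel(n,[.40,-.37,.121],[.6,-.19,.131])
    for y in (-.33,-.30,-.27,-.24):
        k=q[abs(q[:,1]-y)<.012]; 
        if len(k): print(n,"rim y",y,np.round([k[:,0].min(),k[:,0].max()],4))
    for x in (.43,.46,.5,.54):
        k=q[abs(q[:,0]-x)<.012]; k=k[k[:,1]<-.3]
        if len(k): print(n,"rim x",x,np.round([k[:,1].min(),k[:,1].max()],4))
E
```

```text
scene rackbase 1383 c [0.5107 0.076 ] size [0.218 0.247] ang 0.5 z 0.0119
scene wintop 136 c [0.5151 0.1564] size [0.101 0.014] ang 2.5 z 0.1248
scene blanktop 193 c [0.5134 0.0445] size [0.03  0.118] ang 89.0 z 0.1005
scene rim 212 c [ 0.4893 -0.3017] size [0.138 0.16 ] ang 89.0 z 0.1258
scene caseall 3282 c [ 0.4898 -0.2857] size [0.171 0.162] ang 88.6 z 0.1203
scene lid plane [ 0.489  -0.2181  0.2017] [ 0.016  0.971 -0.237]
lid top z [[0.4127, -0.2212, 0.2007], [0.489, -0.2118, 0.2315], [0.5705, -0.2021, 0.2598]]
win pts 131 [0.516 0.154 0.123] [[-0.054, 0.477, 0.877], [0.998, 0.02, 0.051], [0.007, 0.879, -0.478]]
top rackbase 1064 c [0.5097 0.0752] size [0.218 0.249] ang 0.1 z 0.0108
top wintop 177 c [0.5146 0.1482] size [0.099 0.018] ang 0.3 z 0.1236
top blanktop 237 c [0.5147 0.0401] size [0.033 0.115] ang 90.0 z 0.0995
top rim 364 c [ 0.4896 -0.3077] size [0.125 0.16 ] ang 89.1 z 0.1258
top caseall 1986 c [ 0.4923 -0.3045] size [0.229 0.213] ang 90.0 z 0.0851
top lid plane [ 0.4908 -0.2221  0.2211] [ 0.018  0.963 -0.27 ]
lid top z [[0.4127, -0.2231, 0.2161], [0.4903, -0.2121, 
[... 521 characters left out ...]
 [0.4105 0.4169]
scene rim y -0.24 [0.4108 0.5704]
scene rim x 0.43 [-0.3678 -0.3537]
scene rim x 0.46 [-0.3652 -0.3564]
scene rim x 0.5 [-0.3658 -0.3529]
top 0.465 31 [0.4679 0.1525 0.1335] ymax 0.1563
top 0.485 42 [0.4839 0.1527 0.1289] ymax 0.1567
top 0.505 39 [0.5054 0.1525 0.1279] ymax 0.1566
top 0.525 39 [0.5248 0.1523 0.1335] ymax 0.1569
top 0.545 38 [0.5448 0.152  0.1315] ymax 0.1573
top 0.565 25 [0.5608 0.153  0.1299] ymax 0.1565
top rim y -0.33 [0.4104 0.5689]
top rim y -0.3 [0.4103 0.5688]
top rim y -0.27 [0.4103 0.5689]
top rim y -0.24 [0.4131 0.5687]
top rim x 0.43 [-0.365  -0.3579]
top rim x 0.46 [-0.3687 -0.3599]
top rim x 0.5 [-0.3697 -0.3599]
top rim x 0.54 [-0.368  -0.3613]
```

```bash
python3 -m handwheel '[[[0,0,-0.96],[0,0,1],-1],[[0,0,-0.96],[0,0,1],-1],[[0,0,-0.96],[0.45,0.95,0],-1],[[0,0,0],[0.45,0.95,0],-1],[[0,0,0],[0.45,0.95,0],-1],[[0,0,0],[0.45,0.95,0],-1],[[0,0,0],[0.45,0.95,0],-1],[[0,0,0],[0.45,0.95,0],-1],[[0,0,0],[0.45,0.95,0],-1],[[0,0,0],[0.45,0.95,0],-1],[[0,0,0],[0.45,0.95,0],-1],[[0,0,0],[0.45,0.95,0],-1],[[0,0,0],[0.45,0.95,0],-1],[[0,0,0],[0.45,0.95,0],-1],[[-0.87,0,0],[0.45,0.95,0],-1],[[-0.87,0,0],[0.45,0.95,0],-1],[[-0.87,0,0],[0.45,0.95,0],-1],[[-0.87,0,0],[0.45,0.95,0],-1],[[-0.87,0,0],[0.45,0.95,0],-1],[[-0.87,0,0],[0.45,0.95,0],-1]]'
cat >> h.py <<'E'
def st():
    s=readout.get_state(); M=R.from_rotvec(s["ee_rot"]).as_matrix()
    print("t",round(s["time"],2),"p",np.round(s["position"],4),"x",np.round(M[:,0],3),"y",np.round(M[:,1],3),"z",np.round(M[:,2],3),"F",np.round(s["contact_force"],1),"w",round(s["gripper_width"],3),"ff",round(s["finger_force"],1),"q",np.round(s["q"],2)); return s,M
E
python3 -c "from h import *;st()"
```

```text
time: 3.3
position: [0.4072, -0.0369, 0.2919]
ee_rot: [2.617, 0.001, 0.003]
contact_force: [1.0, -0.9, -0.1]
gripper_width: 1.003
finger_force: 0.0
t 3.3 p [ 0.4072 -0.0369  0.2919] x [1.    0.002 0.002] y [ 0.    -0.865  0.501] z [ 0.003 -0.501 -0.865] F [ 1.  -0.9 -0.1] w 1.003 ff 0.0 q [ 0.18  0.05  1.76 -0.52  1.45  1.85]
```

```bash
python3 -m handwheel '[[[0,0,0],[0.45,0.95,-0.4],-1],[[0,0,0],[0.45,0.95,-0.4],-1],[[0,0,0],[0.45,0.95,-0.4],-1],[[0,0,0],[0.45,0.95,-0.4],-1],[[0,0,0],[0.45,0.95,-0.4],-1],[[0,0,0],[0.45,0.95,-0.4],-1],[[0,0,0],[0.45,0.95,-0.4],-1],[[0,0,0],[0.45,0.95,-0.4],-1],[[0,0,0],[0,0,0],-1]]'
python3 - <<'E'
from h import *
s,M=st()
T=np.array([.515,.154,.125]); zw=np.array([0,.5,.866]); print("to grip",(T-.034*zw-s["position"])*1000)
for n in("top",):
    im,d=read_camera(n); cv2.imwrite("pics/a1.png",cv2.resize(im[190:310,240:400,::-1],None,fx=4,fy=4))
E
```

```text
time: 4.42
position: [0.5153, 0.1914, 0.1938]
ee_rot: [2.62, 0.004, -0.002]
contact_force: [-0.0, -0.5, -0.2]
gripper_width: 1.0
finger_force: 0.0
t 4.42 p [0.5153 0.1914 0.1938] x [ 1.     0.002 -0.002] y [ 0.003 -0.867  0.499] z [-0.    -0.499 -0.867] F [-0.  -0.5 -0.2] w 1.0 ff 0.0 q [ 0.52  0.42  1.5  -0.45  1.5   2.18]
to grip [ -0.31826909 -54.43890004 -98.23155678]
```

```bash
python3 -m handwheel '[[[0,0,0],[0,-0.45,-0.82],-1],[[0,0,0],[0,-0.45,-0.82],-1],[[0,0,0],[0,-0.45,-0.82],-1],[[0,0,0],[0,-0.45,-0.82],-1],[[0,0,0],[0,0,0],-1],[[0,0,0],[0,0,0],1],[[0,0,0],[0,0,0],1],[[0,0,0],[0,0,0],1],[[0,0,0],[0,0,0],1],[[0,0,0],[0,0,0],1],[[0,0,0],[0,0,0],1],[[0,0,0],[0,0,0],1]]'; python3 -c "from h import *;st()"
```

```text
time: 5.98
position: [0.5151, 0.1367, 0.097]
ee_rot: [2.621, 0.001, 0.001]
contact_force: [0.6, 5.5, 3.3]
gripper_width: 0.084
finger_force: 62.1
t 5.97 p [0.5151 0.1367 0.097 ] x [1.    0.001 0.001] y [ 0.    -0.868  0.497] z [ 0.001 -0.497 -0.868] F [0.6 5.5 3.3] w 0.084 ff 62.1 q [ 0.44  0.47  1.69 -0.49  1.26  2.23]
```

```bash
python3 -m handwheel '[[[0,0,0],[0,0.18,0.29],1],[[0,0,0],[0,0.25,0.43],1],[[0,0,0],[0,0.25,0.43],1]]'; python3 -m handwheel '[[[0,0,0],[0,0.33,0.58],1],[[0,0,0],[0,0.33,0.58],1],[[0,0,0],[0,0.33,0.58],1],[[0,0,0],[0,0.33,0.58],1],[[0,0,0],[0,0.33,0.58],1]]'; python3 -c "from h import *;st()"
```

```text
time: 6.35
position: [0.5147, 0.1564, 0.1322]
ee_rot: [2.619, 0.001, -0.001]
contact_force: [-0.4, 1.0, -4.2]
gripper_width: 0.083
finger_force: 60.9
time: 6.98
position: [0.5146, 0.2057, 0.2203]
ee_rot: [2.618, 0.001, 0.0]
contact_force: [0.8, -0.2, -2.6]
gripper_width: 0.083
finger_force: 61.3
t 6.97 p [0.5146 0.2057 0.2203] x [ 1.     0.001 -0.   ] y [ 0.001 -0.866  0.5  ] z [ 0.    -0.5   -0.866] F [ 0.8 -0.2 -2.6] w 0.083 ff 61.3 q [ 0.54  0.41  1.44 -0.44  1.57  2.17]
```

```bash
python3 -m handwheel '[[[0.87,0,0],[0,0,1],1],[[0.87,0,0],[0,0,1],1],[[0.87,0,0],[0,0,1],1],[[0.87,0,0],[0,0,1],1],[[0.87,0,0],[0,0,1],1],[[0.87,0,0],[0,0,1],1],[[0,0,0.97],[0,-0.95,0],1],[[0,0,0.97],[0,-0.95,0],1],[[0,0,0.97],[0,-0.95,0],1],[[0,0,0.97],[0,-0.95,0],1],[[0,0,0.97],[0,-0.95,0],1],[[0,0,0.97],[0,-0.95,0],1],[[0,0,0.97],[0,-0.95,0],1],[[0,0,0.97],[0,-0.95,0],1],[[0,0,0.97],[0,-0.95,0],1],[[0,0,0.97],[0,-0.95,0],1]]'; python3 -c "from h import *;st()"
```

```text
time: 8.98
position: [0.5133, -0.0805, 0.3993]
ee_rot: [2.775, 1.47, -0.004]
contact_force: [-0.3, 0.1, -2.7]
gripper_width: 0.083
finger_force: 61.2
t 8.97 p [ 0.5133 -0.0805  0.3993] x [ 0.562  0.827 -0.003] y [ 0.827 -0.562 -0.001] z [-0.002 -0.002 -1.   ] F [-0.3  0.1 -2.7] w 0.083 ff 61.2 q [-0.29  0.14  1.28 -0.    1.72  0.31]
```

```bash
python3 -m handwheel '[[[0,0,0.97],[-0.1,-0.94,0],1],[[0,0,0.97],[-0.1,-0.94,0],1],[[0,0,0.97],[-0.1,-0.94,0],1],[[0,0,0.97],[-0.1,-0.94,0],1],[[0,0,0.97],[-0.1,-0.94,0],1],[[0,0,0.97],[-0.1,-0.94,0],1],[[0,0,0],[-0.1,-0.94,0],1],[[0,0,0],[-0.1,-0.94,0],1],[[0,0,0],[0,0,0],1],[[0,0,0],[0,0,0],1]]'; python3 - <<'E'
from h import *
s,M=st()
for n in("scene","top"):
    im,d=read_camera(n); np.savez(n+"2.npz",im=im,d=d); cv2.imwrite(f"pics/b_{n}.png",im[:,:,::-1]); P=cloud(n,d)
    p=P[(d>0)&np.all((P>[.40,-.40,.25])&(P<[.58,-.22,.46]),-1)]
    for z in np.arange(.33,.45,.01):
        k=p[abs(p[:,2]-z)<.005]; k=k[(abs(k[:,0]-.49)<.04)]
        if len(k)>8: print(n,z.round(3),len(k),np.round(np.percentile(k,[3,50,97],axis=0)[:,:2],4).tolist())
im=cv2.imread("pics/b_scene.png")[20:240,280:520]; cv2.imwrite("pics/b_sc.png",cv2.resize(im,None,fx=2.5,fy=2.5))
E
```

```text
time: 10.22
position: [0.4901, -0.3043, 0.3989]
ee_rot: [-2.24, -2.201, 0.001]
contact_force: [0.4, -0.3, -2.3]
gripper_width: 0.084
finger_force: 61.0
t 10.22 p [ 0.4901 -0.3043  0.3989] x [0.018 1.    0.   ] y [ 1.    -0.018 -0.001] z [-0.001  0.    -1.   ] F [ 0.4 -0.3 -2.3] w 0.084 ff 61.0 q [-0.68  0.24  1.16 -0.    1.75 -0.66]
scene 0.33 42 [[0.4847, -0.3439], [0.4867, -0.2918], [0.4934, -0.2534]]
scene 0.34 53 [[0.4851, -0.3497], [0.4877, -0.3], [0.4934, -0.2552]]
scene 0.35 45 [[0.4854, -0.3512], [0.4883, -0.2978], [0.4931, -0.253]]
scene 0.36 40 [[0.4864, -0.3529], [0.4887, -0.2922], [0.4939, -0.2515]]
scene 0.37 47 [[0.4855, -0.3503], [0.4888, -0.3033], [0.494, -0.2521]]
scene 0.38 37 [[0.4861, -0.3425], [0.4891, -0.2915], [0.4934, -0.2514]]
scene 0.39 24 [[0.4864, -0.3081], [0.4897, -0.2627], [0.4932, -0.2517]]
scene 0.4 30 [[0.4814, -0.2998], [0.4891, -0.2659], [0.4941, -0.2506]]
scene 0.41 48 [[0.4745, -0.3077], [0.4877, -0.2923], [0.4942, -0.2516]]
scene 0.42 55 [[0.4738, -0.3073], [0.488, -0.2949], [0.507, -0.2544]]
scene 0.43 78 [[0.4742, -0.3121], [0.49, -0.2915], [0.5055, -0.2556]]
scene 0.44 55 [[0.4728, -0.3117], [0.4941, -0.2956], [0.5144, -0.2733]]
top 0.34 24 [[0.4859, -0.301], [0.4862, -0.2811], [0.4921, -0.255]]
top 0.35 9 [[0.4878, -0.3019], [0.488, -0.2904], [0.49, -0.2549]]
top 0.38 11 [[0.4864, -0.2876], [0.4886, -0.2673], [0.4907, -0.2549]]
top 0.41 9 [[0.4866, -0.2941], [0.4869, -0.2595], [0.4985, -0.2544]]
top 0.43 30 [[0.4879, -0.2864], [0.4904, -0.2713], [0.4931, -0.2553]]
top 0.44 15 [[0.4878, -0.2865], [0.4901, -0.2715], [0.4925, -0.2566]]
```

View pics/b_sc.png

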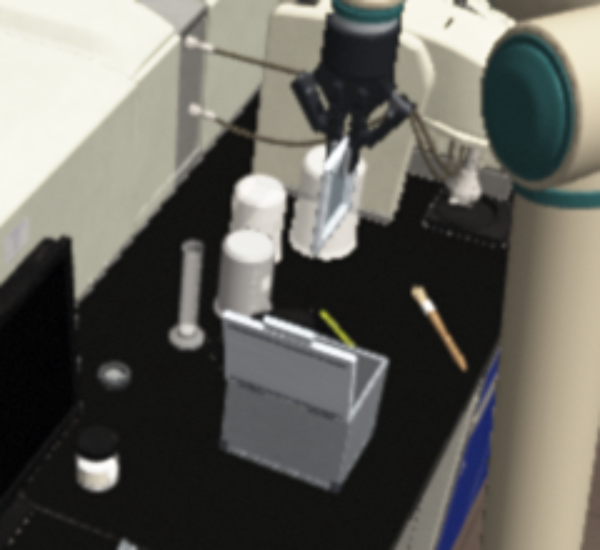

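```bash
python3 - <<'E'
from h import *
z=np.load("scene2.npz"); d=z["d"]; P=cloud("scene",d)
p=P[(d>0)&np.all((P>[.475,-.36,.30])&(P<[.50,-.245,.395]),-1)]
# exclude the end strip (y end face near -.252)
k=p[p[:,1]<-.262]
for i in range(4):
    A=np.c_[k[:,1]+.302,k[:,2]-.36,np.ones(len(k))]; c=np.linalg.lstsq(A,k[:,0],rcond=None)[0]; r=k[:,0]-A@c; k=k[abs(r)<2.5*r.std()+1e-4]
print(len(k),np.round(c,4),"rms",r.std(), "zmin",np.percentile(p[:,2],1))
# guides in the first pictures: dark pixels inside case
for n in("scene","top"):
    a=np.load(n+"0.npz"); Q=cloud(n,a["d"]); g=a["im"].max(-1)
    m=(a["d"]>0)&np.all((Q>[.45,-.362,.03])&(Q<[.53,-.245,.10]),-1)&(g<70)
    print(n,m.sum(), np.round(np.percentile(Q[m],[5,50,95],axis=0),4).tolist() if m.sum()>5 else "")
    if n=="top": print(np.round(np.c_[Q[m],g[m]],3)[:50].tolist())
E
```

```text
210 [0.0247 0.0383 0.4883] rms 0.0013090813474349746 zmin 0.3233515557392085
scene 0 
top 46 [[0.4693, -0.3616, 0.0445], [0.4928, -0.3558, 0.0689], [0.5069, -0.3487, 0.0807]]
[[0.512, -0.362, 0.04, 66.0], [0.511, -0.362, 0.055, 66.0], [0.507, -0.351, 0.075, 63.0], [0.507, -0.355, 0.072, 47.0], [0.507, -0.357, 0.076, 48.0], [0.507, -0.361, 0.072, 61.0], [0.503, -0.35, 0.081, 48.0], [0.503, -0.353, 0.081, 32.0], [0.504, -0.361, 0.069, 54.0], [0.501, -0.352, 0.071, 34.0], [0.501, -0.355, 0.072, 29.0], [0.501, -0.357, 0.077, 38.0], [0.501, -0.36, 0.072, 55.0], [0.498, -0.35, 0.063, 39.0], [0.498, -0.352, 0.068, 26.0], [0.498, -0.356, 0.066, 30.0], [0.498, -0.359, 0.064, 44.0], [0.496, -0.35, 0.049, 59.0], [0.495, -0.351, 0.061, 42.0], [0.495, -0.354, 0.06, 36.0], [0.495, -0.355, 0.067, 42.0], [0.495, -0.361, 0.068, 65.0], [0.493, -0.361, 0.044, 62.0], [0.492, -0.36, 0.059, 67.0], [0.48, -0.353, 0.063, 65.0], [0.48, -0.356, 0.063, 57.0], [0.48, -0.36, 0.06, 61.0], [0.477, -0.347, 0.063, 66.0], [0.477, -0.349, 0.065, 47.0], [0.477, -0.352, 0.069, 32.0], [0.477, -0.354, 0.074, 31.0], [0.476, -0.356, 0.077, 41.0], [0.477, -0.36, 0.073, 60.0], [0.474, -0.348, 0.069, 47.0], [0.473, -0.348, 0.083, 26.0], [0.474, -0.353, 0.076, 20.0], [0.474, -0.356, 0.076, 33.0], [0.473, -0.358, 0.08, 55.0], [0.471, -0.352, 0.066, 45.0], [0.471, -0.353, 0.074, 33.0], [0.471, -0.356, 0.075, 39.0], [0.471, -0.36, 0.071, 54.0], [0.47, -0.362, 0.078, 69.0], [0.469, -0.362, 0.037, 53.0], [0.468, -0.361, 0.052, 56.0], [0.466, -0.36, 0.046, 69.0]]
```

```bash
python3 -m handwheel '[[[0,-0.2,0],[0,-0.09,-0.95],1],[[0,0,0],[0,0,-0.95],1],[[0,0,0],[0,0,-0.95],1],[[0,0,0],[0,0,-0.95],1],[[0,0,0],[0,0,-0.95],1],[[0,0,0],[0,0,-0.95],1],[[0,0,0],[0,0,-0.95],1],[[0,0,0],[0,0,-0.95],1],[[0,0,0],[0,0,0],1]]'; python3 - <<'E'
from h import *
s,M=st()
for n in("scene","top"):
    im,d=read_camera(n); np.savez(n+"3.npz",im=im,d=d); cv2.imwrite(f"pics/c_{n}.png",im[:,:,::-1]); P=cloud(n,d)
    p=P[(d>0)&np.all((P>[.475,-.37,.13])&(P<[.505,-.235,.21]),-1)]
    print(n,len(p),np.round(np.percentile(p,[2,50,98],axis=0),4).tolist() if len(p) else "")
im=cv2.imread("pics/c_top.png")[225:310,385:475]; cv2.imwrite("pics/c_t.png",cv2.resize(im,None,fx=6,fy=6,interpolation=cv2.INTER_CUBIC))
E
```

```text
time: 11.45
position: [0.4894, -0.3057, 0.1686]
ee_rot: [2.234, 2.197, 0.021]
contact_force: [-0.2, 0.5, -1.7]
gripper_width: 0.087
finger_force: 61.0
t 11.45 p [ 0.4894 -0.3057  0.1686] x [0.017 1.    0.004] y [ 1.    -0.017  0.016] z [ 0.016  0.003 -1.   ] F [-0.2  0.5 -1.7] w 0.087 ff 61.0 q [-0.69  0.31  1.61  0.01  1.21 -0.67]
scene 93 [[0.4762, -0.3428, 0.1323], [0.487, -0.2977, 0.1997], [0.5044, -0.2359, 0.2095]]
top 63 [[0.4791, -0.2888, 0.1311], [0.4905, -0.2619, 0.194], [0.503, -0.2376, 0.2086]]
```

View pics/c_t.png

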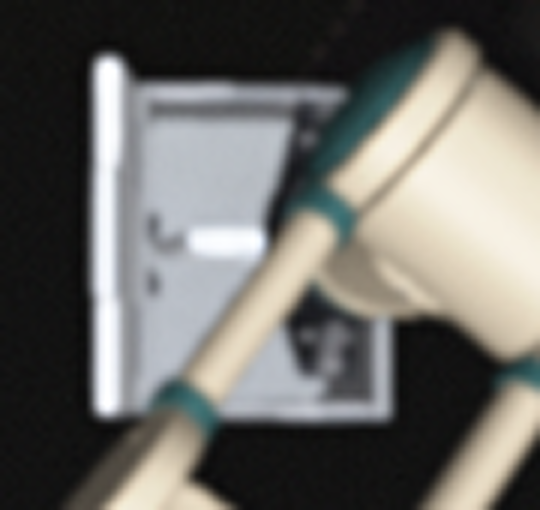

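```bash
python3 -m handwheel '[[[0,0,0],[0,0,-0.4],1],[[0,0,0],[0,0,-0.4],1],[[0,0,0],[0,0,-0.4],1]]'; python3 -m handwheel '[[[0,0,0],[0,0,-0.4],1],[[0,0,0],[0,0,-0.4],1]]'; python3 -m handwheel '[[[0,0,0],[0,0,-0.3],1],[[0,0,0],[0,0,-0.1],1],[[0,0,0],[0,0,0],1]]'
```

```text
time: 11.92
position: [0.4906, -0.3075, 0.1337]
ee_rot: [2.231, 2.191, 0.022]
contact_force: [0.3, -0.2, -2.0]
gripper_width: 0.085
finger_force: 61.3
time: 12.18
position: [0.4907, -0.3076, 0.1094]
ee_rot: [2.232, 2.192, 0.022]
contact_force: [0.3, -0.0, -0.6]
gripper_width: 0.087
finger_force: 61.3
time: 12.55
position: [0.4908, -0.3077, 0.0983]
ee_rot: [2.231, 2.191, 0.022]
contact_force: [-0.1, -0.6, -1.9]
gripper_width: 0.083
finger_force: 61.2
```

```bash
python3 -m handwheel '[[[0,0,0],[0,0,-0.2],1],[[0,0,0],[0,0,-0.1],1],[[0,0,0],[0,0,0],1]]'; python3 -m handwheel '[[[0,0,0],[0,0,-0.07],1],[[0,0,0],[0,0,0],1]]'; python3 -m handwheel '[[[0,0,0],[0,0,-0.05],1],[[0,0,0],[0,0,0],1]]'
```

```text
time: 12.92
position: [0.4906, -0.3075, 0.0892]
ee_rot: [2.232, 2.192, 0.022]
contact_force: [0.8, 0.6, -2.5]
gripper_width: 0.085
finger_force: 61.2
time: 13.18
position: [0.4907, -0.3076, 0.0872]
ee_rot: [2.231, 2.192, 0.022]
contact_force: [-0.3, 0.4, -1.9]
gripper_width: 0.087
finger_force: 61.2
time: 13.42
position: [0.4907, -0.3076, 0.0857]
ee_rot: [2.231, 2.192, 0.022]
contact_force: [-0.1, 0.0, -2.6]
gripper_width: 0.082
finger_force: 61.2
```

```bash
for i in 1 2; do :; done; python3 -m handwheel '[[[0,0,0],[0,0,-0.04],1],[[0,0,0],[0,0,0],1]]'; python3 -m handwheel '[[[0,0,0],[0,0,-0.04],1],[[0,0,0],[0,0,0],1]]'; python3 -m handwheel '[[[0,0,0],[0,0,-0.04],1],[[0,0,0],[0,0,0],1]]'
```

```text
time: 13.68
position: [0.4907, -0.3076, 0.0845]
ee_rot: [2.231, 2.192, 0.022]
contact_force: [0.1, 0.0, -2.3]
gripper_width: 0.081
finger_force: 61.2
time: 13.92
position: [0.4909, -0.3079, 0.084]
ee_rot: [2.231, 2.191, 0.022]
contact_force: [-1.2, 0.0, 3.3]
gripper_width: 0.088
finger_force: 61.9
time: 14.18
position: [0.491, -0.3081, 0.0839]
ee_rot: [2.23, 2.19, 0.022]
contact_force: [-2.0, 0.3, 9.4]
gripper_width: 0.085
finger_force: 62.9
```

```bash
python3 -m handwheel '[[[0,0,0],[0,0,0.04],1],[[0,0,0],[0,0,0],0.5],[[0,0,0],[0,0,0],0],[[0,0,0],[0,0,0],-0.5],[[0,0,0],[0,0,0],-0.5],[[0,0,0],[0,0,0],-0.5]]'; python3 -m handwheel '[[[0,0,0],[0,0,0.5],-0.5],[[0,0,0],[0,0,1],-0.5],[[0,0,0],[0,0,1],-0.5],[[0,0,0],[0,0,1],-0.5],[[0,0,0],[0,0,1],-0.5],[[0,0,0],[0,0,1],-0.5],[[0,0,0],[0,0,1],-0.5],[[0,0,0],[0,0,1],-0.5]]'
```

```text
time: 14.92
position: [0.4908, -0.3076, 0.0834]
ee_rot: [2.231, 2.191, 0.022]
contact_force: [-0.5, -0.1, -0.1]
gripper_width: 0.751
finger_force: 0.0
time: 15.92
position: [0.4906, -0.3075, 0.3108]
ee_rot: [2.23, 2.19, 0.023]
contact_force: [-0.7, -0.2, 0.3]
gripper_width: 0.75
finger_force: 0.0
```

```bash
python3 -m handwheel '[[[0,0.2,0],[0,0.9,0.2],1],[[0,0,0],[0,1,0],1],[[0,0,0],[0,1,0],1],[[0,0,0],[0,1,0],1],[[0,0,0],[0,1,0],1],[[0,0,0],[0,1,0],1],[[0,0,0],[0,0,-0.9],1],[[0,0,0],[0,0,-1],1],[[0,0,0],[0,0,-1],1],[[0,0,0],[0,0,0],1]]'; python3 - <<'E'
from h import *
s,M=st()
for n in("scene","top"):
    im,d=read_camera(n); cv2.imwrite(f"pics/d_{n}.png",im[:,:,::-1]); P=cloud(n,d)
    p=P[(d>0)&np.all((P>[.475,-.365,.08])&(P<[.505,-.25,.122]),-1)]
    print(n,len(p),np.round(np.percentile(p,[2,50,98],axis=0),4).tolist() if len(p) else "")
im=np.hstack([cv2.resize(cv2.imread("pics/d_top.png")[225:310,375:475],None,fx=4,fy=4),cv2.resize(cv2.imread("pics/d_scene.png")[110:195,330:430],None,fx=4,fy=4)]); cv2.imwrite("pics/d_t.png",im)
E
```

```text
time: 17.18
position: [0.4893, -0.13, 0.2265]
ee_rot: [-2.239, -2.199, 0.002]
contact_force: [0.6, -0.2, 1.7]
gripper_width: -0.001
finger_force: 0.0
t 17.18 p [ 0.4893 -0.13    0.2265] x [0.018 1.    0.001] y [ 1.    -0.018 -0.004] z [-0.003  0.001 -1.   ] F [ 0.6 -0.2  1.7] w -0.001 ff 0.0 q [-0.4   0.18  1.65  0.    1.32 -0.38]
scene 4 [[0.4798, -0.3628, 0.0907], [0.4882, -0.3599, 0.1215], [0.495, -0.2569, 0.1219]]
top 94 [[0.4775, -0.3637, 0.0821], [0.4923, -0.3472, 0.1171], [0.5035, -0.2877, 0.1218]]
```

View pics/d_t.png

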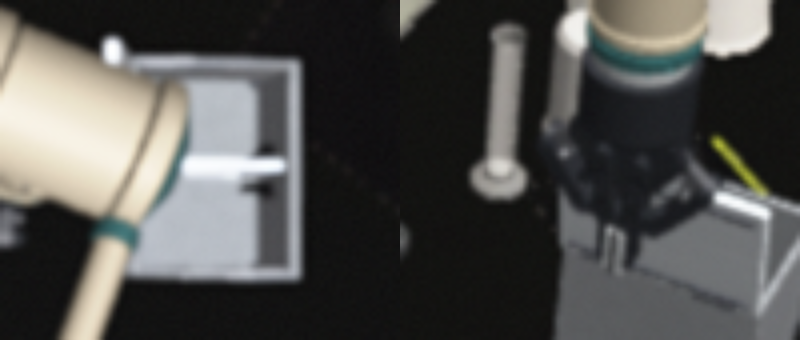

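```bash
python3 -m handwheel '[[[0,0,0],[0,-0.8,0],1],[[0,0,0],[0,-0.8,0],1],[[0,0,0],[0,-0.5,0],1],[[0,0,0],[0,-0.4,0],1],[[0,0,0],[0,-0.4,0],1]]'; python3 -m handwheel '[[[0,0,0],[0,-0.4,0],1],[[0,0,0],[0,-0.4,0],1]]'; python3 -m handwheel '[[[0,0,0],[0,-0.4,0],1],[[0,0,0],[0,-0.4,-0.05],1]]'
```

```text
time: 17.9
position: [0.491, -0.2177, 0.2281]
ee_rot: [2.241, 2.201, 0.002]
contact_force: [0.6, 2.6, 2.1]
gripper_width: -0.001
finger_force: 1.2
time: 18.15
position: [0.4905, -0.2419, 0.2273]
ee_rot: [-2.24, -2.201, -0.0]
contact_force: [-0.2, 2.5, -0.3]
gripper_width: 0.0
finger_force: 1.2
time: 18.4
position: [0.4904, -0.2661, 0.2253]
ee_rot: [-2.24, -2.201, 0.0]
contact_force: [0.2, 3.2, -0.4]
gripper_width: -0.002
finger_force: 1.0
```

```bash
python3 -m handwheel '[[[0,0,0],[0,-0.44,-0.2],1],[[0,0,0],[0,-0.44,-0.2],1],[[0,0,0],[0,-0.38,-0.36],1],[[0,0,0],[0,-0.38,-0.36],1]]'; python3 -m handwheel '[[[0,0,0],[0,-0.27,-0.45],1],[[0,0,0],[0,-0.27,-0.45],1],[[0,0,0],[0,-0.1,-0.4],1]]'; python3 -c "from h import *;st()"
```

```text
time: 18.9
position: [0.491, -0.3161, 0.1918]
ee_rot: [2.241, 2.2, -0.0]
contact_force: [-0.4, 1.7, 0.5]
gripper_width: -0.0
finger_force: 0.9
time: 19.27
position: [0.4909, -0.3349, 0.1522]
ee_rot: [2.241, 2.201, -0.001]
contact_force: [-0.4, -0.8, 2.0]
gripper_width: -0.002
finger_force: 0.8
t 19.27 p [ 0.4909 -0.3349  0.1522] x [ 0.018  1.    -0.001] y [ 1.    -0.018  0.   ] z [ 0.    -0.001 -1.   ] F [-0.4 -0.8  2. ] w -0.002 ff 0.8 q [-0.72  0.36  1.59 -0.    1.2  -0.7 ]
```

```bash
python3 -m handwheel '[[[0,0,0],[0,-0.1,-0.25],1],[[0,0,0],[0,0,-0.2],1],[[0,0,0],[0,0,-0.1],1]]'; python3 -m handwheel '[[[0,0,0],[0,0,-0.06],1],[[0,0,0],[0,0,0],1]]';  python3 -m handwheel '[[[0,0,0],[0,0,-0.05],1],[[0,0,0],[0,0,0],1]]'
```

```text
time: 19.65
position: [0.4907, -0.3372, 0.1366]
ee_rot: [2.241, 2.201, -0.001]
contact_force: [-0.3, -1.3, 1.2]
gripper_width: -0.002
finger_force: 0.7
time: 19.9
position: [0.4907, -0.3367, 0.135]
ee_rot: [-2.241, -2.201, -0.001]
contact_force: [-0.1, -0.4, -0.5]
gripper_width: -0.001
finger_force: 0.1
time: 20.15
position: [0.4907, -0.3367, 0.134]
ee_rot: [2.241, 2.201, 0.001]
contact_force: [-0.8, 1.6, 3.8]
gripper_width: -0.001
finger_force: 2.1
```

```bash
python3 -m handwheel '[[[0,0,0],[0,0,-0.05],1],[[0,0,0],[0,0,0],1]]';  python3 -m handwheel '[[[0,0,0],[0,0,-0.04],1],[[0,0,0],[0,0,0],1]]'
```

```text
time: 20.4
position: [0.4908, -0.3368, 0.1339]
ee_rot: [2.241, 2.201, 0.001]
contact_force: [-2.5, 2.9, 11.6]
gripper_width: -0.001
finger_force: 5.7
time: 20.65
position: [0.4908, -0.3368, 0.1339]
ee_rot: [2.24, 2.2, 0.001]
contact_force: [-4.0, 4.1, 17.1]
gripper_width: 0.002
finger_force: 8.4
```

Pressing at 17 N, the lid no longer moves and the TCP stays at z = 0.134, as a shut lid should. I'll retreat and verify.

```bash
python3 -m handwheel '[[[0,0,0],[0,0,0.5],1],[[0,0,0],[0,0,1],1],[[0,0,0],[0,0,1],1],[[0,0,0],[0,0,1],1],[[0,0,0],[0,0,1],1],[[0,0,0],[-0.5,0.8,1],1],[[0,0,0],[-0.5,0.8,0],1],[[0,0,0],[-0.5,0.8,0],1],[[0,0,0],[-0.5,0.8,0],1],[[0,0,0],[-0.5,0.8,0],1],[[0,0,0],[-0.5,0.8,0],1],[[0,0,0],[-0.5,0.8,0],1],[[0,0,0],[0,0,0],1]]'; python3 - <<'E'
from h import *
s,M=st()
for n in("scene","top"):
    im,d=read_camera(n); cv2.imwrite(f"pics/e_{n}.png",im[:,:,::-1]); P=cloud(n,d)
    p=P[(d>0)&np.all((P>[.42,-.36,.10])&(P<[.56,-.25,.16]),-1)]
    if len(p)>30:
        A=np.c_[p[:,:2]-[.49,-.305],np.ones(len(p))]; c=np.linalg.lstsq(A,p[:,2],rcond=None)[0]; print(n,"lid top plane slope x,y, z",np.round(c,4),len(p))
    for o in ("blank","jar","tape_roll"):
        for r in outline_of(n,o)[:1]:
            q=P[r["pixels"]&(d>0)]; print(n,o,round(r["confidence"],2),np.round(np.median(q,0),3))
im=np.hstack([cv2.resize(cv2.imread("pics/e_top.png")[190:330,250:470],None,fx=1.8,fy=1.8),cv2.resize(cv2.imread("pics/e_scene.png")[110:250,260:440],None,fx=1.8,fy=1.8)]); cv2.imwrite("pics/e_t.png",im)
E
```

```text
time: 22.28
position: [0.3849, -0.1677, 0.2961]
ee_rot: [2.24, 2.203, 0.001]
contact_force: [0.8, 0.7, 0.7]
gripper_width: 0.002
finger_force: 0.0
t 22.27 p [ 0.3849 -0.1677  0.2961] x [0.017 1.    0.   ] y [ 1.    -0.017  0.   ] z [ 0.  0. -1.] F [0.8 0.7 0.7] w 0.002 ff 0.0 q [-0.58  0.    1.68  0.    1.46 -0.56]
scene lid top plane slope x,y, z [-0.0022 -0.006   0.1343] 1116
scene blank 0.57 [0.51  0.051 0.097]
scene jar 0.83 [ 0.679 -0.113  0.053]
scene tape_roll 0.87 [0.563 0.485 0.022]
top lid top plane slope x,y, z [-0.0017 -0.0018  0.1354] 1712
top blank 0.93 [0.512 0.033 0.078]
top jar 0.72 [ 0.681 -0.127  0.065]
top tape_roll 0.87 [0.566 0.487 0.022]
```

View pics/e_t.png

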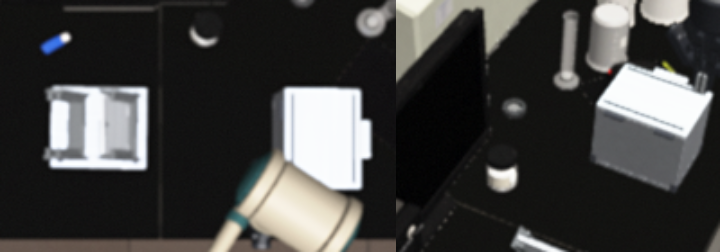

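The picture shows the lid lying flat on the case (z = 0.134, slope near 0). The blank, jar and tape roll are where they were, and the window's channel is empty.

```bash
python3 -c "
from station import workorder
print(workorder.finish_job())"
```

```text
the job is handed in; nothing more can be done
None
```

The window plate stands upright in the case guides, set down gently, and the lid is fully shut over it; the blank, jar and tape roll are where they were, and I handed the job in at about 23 s of the allowed 67 s.

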